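# Change the circuit board in a push-latch test box

## Task

Press the test box's top door inward so that its catch lets go and it swings open, lift the tested circuit board out and lay it flat in the empty tray, then lay the waiting board from the cork mat flat in the middle of the box's rubber seat, squarely, its long side along the seat's long side (either way round). Finally push the door shut and press it in until it catches and stays closed. Set the boards down, do not drop them, and leave the spool, screwdriver and cutters alone.

Things in the scene. Friction and masses are not known exactly. Their poses are not given: they have to be found in the camera images.
- box: Fixed grey steel test box, 230 (x) x 212 (y) x 90 mm high, walls and floor 6 mm; origin at the centre of its underside, z up. Its yaw varies; its +y points roughly away from the robot. The inset aluminium door in its top is hinged along the far wall (its +y side); the free edge is near the robot. To close, push the outer face (1 to 4 N near the free edge) and press it in at the pad.
- door (a joint): Door angle, rad: 0 = closed, caught, 2 mm below the rim; negative = pressed in, stop near -0.05; 1.85 = fully open, held by a damped spring. Push-push catch: pressed in at the pad to the stop (9 mm, 3 to 5 N) and let go, it swings open by itself in about 2 s. Shut, pressed to the stop again and let go, it returns to 0 and stays caught; another press would reopen it.
- press_pad (a point): Middle of the top of the black rubber press pad (50 x 28 mm, 3 mm thick) on the door's outer face, 170 mm from the hinge axis, half-way along the free edge. It moves with the door; z is the door's outward normal, y points to the hinge.
- door_hinge (a point): Point on the hinge axis, half-way along the door, in the plane of its outer face, 88 mm above the table, 98 mm to the +y side of the box's centre. x along the axis; turns with the door. Door: 212 mm along the hinge, reaches 192 mm from the axis, 5 mm thick; a steel catch plate 40 mm wide stands 45 mm out of its inner face near the free edge.
- seat (a point): Centre of the top of the rubber seat (170 along x, 140 mm along y, 4 mm thick) on the box's floor, 10 mm above the table. Axes as the box's.
- tested_mid (a point): Centre of the tested board, in the box under the door at the start. Both boards: green, 130 (x) x 100 (y) x 4 mm, upright finned aluminium heat sink in the middle, 24 mm wide in x, 70 in y, top 54 mm above the underside; this point 27 mm above the underside. Grasp the sink across x. Other parts at the x ends, under 21 mm high, 44 mm or more from the middle. 0.15 to 0.3 kg.
- waiting_mid (a point): The same point of the waiting board, which lies on the cork mat at the start.
- tray: Fixed black open tray, 190 (x) x 160 (y) x 22 mm high, walls and floor 5 mm, empty at the start; origin at the centre of its underside. It stands to one side of the box and the mat to the other; which side varies.
- mat: Fixed cork mat 160 x 130 x 4 mm; origin at the centre of its underside.
- tested: The tested board's body, origin at the centre of its underside.
- waiting: The waiting board's body, origin at the centre of its underside.
- spool: Bystander: solder spool, 56 mm across, 38 mm high, standing; origin under its centre.
- driver: Bystander: screwdriver, 170 mm long, lying along its x.
- cutters: Bystander: side cutters, 145 mm long, 12 mm high, lying along its x.
Not all that is in view belongs to the job. What is shaped like the waiting but red or yellow is not meant.

How it is judged:
By the outcome, as a careful person would: the job done as asked, in the order asked, and still so for the second after the job is handed in, with the robot touching nothing.
It also fails if it takes over 72 s, if anything falls off the work surface, if the arm or the gripper's body presses on something with over 40 N, if the wrist force passes 120 N, or if a joint passes its speed limit or range.

## Robot

A 6-joint arm with a two-finger parallel gripper is mounted at the origin on the work surface. World frame = base frame: x ahead of the robot, y to its left, z up, the work surface at z = 0. Lengths are in m, angles in rad, forces in N, time in s.
With the tool pointing down it reaches from about 0.35 to 0.975 m from the base axis. Payload 4.9 kg.
Tool frame: the origin (TCP) lies at the very end of the fingers, on their centre line; the grasp point (between the pads) lies 19 mm behind it; z points along the fingers, y is the line along which they close (so a half turn about z gives the same grasp; the last joint's range is limited). The gripper opens to 85 mm and grips with 20 to 120 N. Pads are 22 mm wide; open, the fingers measure 114 mm over their backs; the gripper's body (76 mm by 85 mm) begins 54 mm behind the grasp point. The pads swing forward as they close: fully open they stand 13 mm farther back than shut.
Start: joints at [1.202, 0.053, 1.613, -0, 1.476, -0.119], TCP at [0.154, 0.606, 0.231] pointing down, gripper open.
Joint ranges: [-3.01, 3.01], [-1.01, 2.22], [0.06, 2.58], [-1.02, 4.17], [0.09, 2.62], [-3.14, 3.14]. Speed limits (rad/s): [2.57, 2.57, 3.14, 3.14, 3.14, 3.14].

## Interface

Orientations are given as a rotation vector (axis times angle).
In Python, from station import * gives the robot as it stands.
- The arm moves only by the shell command python3 -m crank 'ROWS' [OPENING] [FORCE]. ROWS is JSON, a list of rows, each an object with "offset": the shift along the tool's x, y, z in m, a list of three; "twist": the turn, a rotation vector about the tool's x, y, z in degrees, a list of three. In form: [{"offset": [x, y, z], "twist": [rx, ry, rz]}, ...]. A call has 1 to 20 rows; each row is the pose to reach, as a shift and turn from the pose commanded when the call began, along the tool's axes at that moment; what a row does not reach only later rows make up. A row lasts 1/8 s, in which the tool goes at most 62.5 mm and 10.7 degrees, less where a joint would pass 70% of its speed; a pose out of reach is approached as far as the arm can. A call with a gripper value outside its range is refused whole. OPENING is the opening, from 0 (shut) to 1 (fully open), set as the call begins (- or left out, the last holds). The fingers move at their own pace and stop on an object; FORCE is the grip in N (left out, the last holds). Time passes only in rows, so rows that repeat a pose let the fingers close. It gives the time, the measured TCP pose, the force, the opening and the grip force at its end, in the units of the state.
- get_obs(): the state, without advancing time (a new reading comes with each control period).
- get_image(name): name is "scene" or "side" or "wrist"; returns the picture (420x560x3 uint8, red, green, blue); there is no depth.
- get_calibration(name): a dict with "intrinsics" (3x3 intrinsics, pixels), "world_from_camera" (4x4, takes a point from camera to world coordinates); the wrist camera has in their place "tool_from_camera" (4x4, takes a point from camera to tool coordinates, whose origin is the TCP and whose axes are the flange's). Camera axes: x right, y up, looking along -z (the intrinsics and any distortion apply to the point x, -y, -z); pixel columns grow to the right and rows downward; lengths in m; the calibration is good to about 2 mm. The wrist camera is an equidistant fisheye: a pixel r from the principal point sees the ray r / f radians off the axis. A picture is of the moment at which its call begins: read the wrist's pose just before it. get_calibration takes no time and is no camera call.
- finish_job(): hands the job in; it is judged then, once.
Trained networks look in the newest picture that a camera, given by its name, has taken for a name from the list of things; names that differ only in an ending like _2 or _b are one class to them, and where a whole thing is asked for, a point or a joint stands for the part that bears it (a point fixed in the world has none). Each returns a list of dicts, best first, with "confidence" (0 to 1); they miss things now and then, are a little off and sometimes report something else, mostly with a low value. They report only what shows in the picture. A call takes as long as a camera call. They do not tell look-alikes from the thing itself.
- cut_out(query, camera): "region" (420x560 bool, what is visible of it) and "rect" ([centre column, centre row, width, height] in pixels, round what is visible of it).
The state is a dict: "t": time; "q": joint angles; "dq": joint speeds; "effort": joint torques, N m; "tool_pos": TCP position; "tool_rot": TCP orientation; "contact_force": force on the tool from outside, world axes, zero at the start; "wrist_torque": the same for the moment, N m; "opening": finger opening in m; "grip_force": force on a finger pad.
Only numpy, scipy, OpenCV 4.12 (cv2) and the standard library are available. Lean on these libraries where they do the work, as an engineer would, in place of code of your own. Each camera call takes 0.05 s, during which the arm holds its last target. There are 200 camera calls.

## Working session

There is one attempt and no reset: what is moved stays moved. The work goes in short steps, Python scripts to look and compute and a shell command to move; the robot and the scene stay as the last step left them, time stands still between calls to the robot, and variables do not carry over. Pictures are saved under pics/ and viewed, at most 10 in all, crops included, and the job is handed in when it is done.

```bash
ls; mkdir -p pics
python3 - <<'E'
from station import *
import cv2,numpy as np
o=get_obs();print({k:np.round(v,3) for k,v in o.items()})
a=get_image("scene");b=get_image("side")
cv2.imwrite("pics/a.png",cv2.cvtColor(a,cv2.COLOR_RGB2BGR));cv2.imwrite("pics/b.png",cv2.cvtColor(b,cv2.COLOR_RGB2BGR))
for n in("scene","side"):print(get_calibration(n))
print(get_calibration("wrist"))
E
```

```text
pics
{'t': np.float64(0.0), 'q': array([ 1.202,  0.053,  1.614, -0.   ,  1.476, -0.119]), 'dq': array([-0.   ,  0.001, -0.001,  0.001, -0.002, -0.001]), 'effort': array([-0.0000e+00, -3.9370e+01, -3.7017e+01, -0.0000e+00,  7.0000e-03,
       -0.0000e+00]), 'tool_pos': array([0.154, 0.605, 0.23 ]), 'tool_rot': array([-3.910e-01, -3.117e+00,  3.000e-03]), 'contact_force': array([ 1.   , -0.214,  0.225]), 'wrist_torque': array([ 0.018, -0.033, -0.022]), 'grip_force': np.float64(0.0), 'opening': np.float64(0.085)}
{'intrinsics': array([[489.63634403,   0.        , 284.81438431],
       [  0.        , 489.63634403, 215.10586491],
       [  0.        ,   0.        ,   1.        ]]), 'world_from_camera': array([[ 0.71474386, -0.57086048,  0.40405386,  1.12015891],
       [ 0.69929285,  0.57387341, -0.42621453, -0.73005646],
       [ 0.01143326,  0.58718619,  0.80937115,  1.28190617],
       [ 0.        ,  0.        ,  0.        ,  1.        ]])}
{'intrinsics': array([[384.69841709,   0.        , 282.55701837],
       [  0.        , 384.69841709, 206.09589685],
       [  0.        ,   0.        ,   1.        ]]), 'world_from_camera': array([[ 0.89415273,  0.29937709, -0.33296284,  0.16557118],
       [-0.4477318 ,  0.60644752, -0.65708267, -0.77540033],
       [ 0.00520899,  0.73661032,  0.67629735,  0.76129055],
       [ 0.        ,  0.        ,  0.        ,  1.        ]])}
{'intrinsics': array([[325.1922621 ,   0.        , 283.64370567],
       [  0.        , 325.1922621 , 213.48741873],
       [  0.        ,   0.        ,   1.        ]]), 'tool_from_camera': array([[-1.56338474e-03,  9.64270079e-01,  2.64916537e-01,
         6.73794145e-02],
       [ 9.99998522e-01,  1.69705632e-03, -2.75702707e-04,
        -1.07596439e-03],
       [-7.15430154e-04,  2.64915714e-01, -9.64271306e-01,
        -1.42069572e-01],
       [ 0.00000000e+00,  0.00000000e+00,  0.00000000e+00,
         1.00000000e+00]])}
```

View pics/a.png

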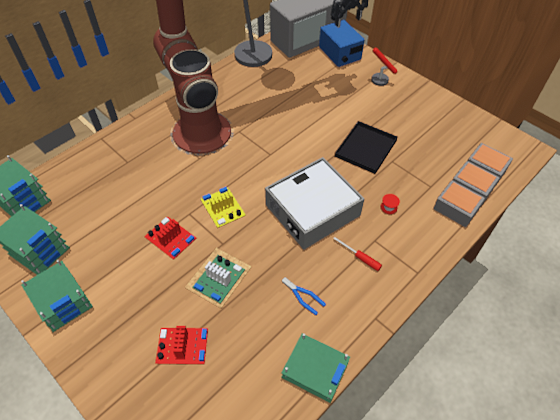

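View pics/b.png

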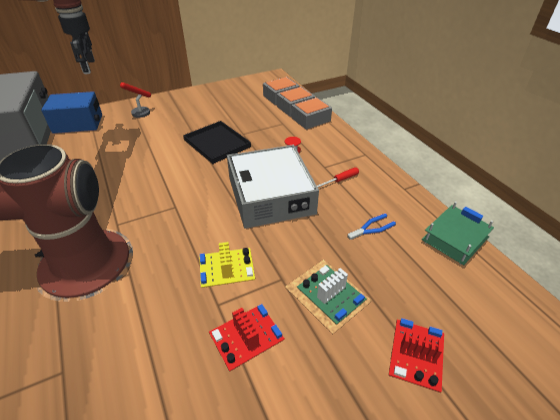

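The scene picture shows the box at (313,200) with its black pad at (301,178), the tray at (366,147), and the cork mat with the green finned board at (218,280). Things that could be taken for the waiting board: red (170,237), red (182,345), yellow (222,206), the green boards without a sink at (315,367), and the stacks at (20,185), (35,240) and (57,295). I choose the green one on the cork at (218,280).

```bash
cat > h.py <<'E'
from station import *
import cv2,numpy as np
from scipy.optimize import minimize
from scipy.spatial.transform import Rotation as R
def boxpts(sx,sy,z0,z1):return np.array([[a*sx/2,b*sy/2,c] for a in(-1,1) for b in(-1,1) for c in(z0,z1)])
def place(P,p):
    c,s=np.cos(p[2]),np.sin(p[2]);return np.c_[P[:,0]*c-P[:,1]*s+p[0],P[:,0]*s+P[:,1]*c+p[1],P[:,2]]
def proj(cam,W,obs=None):
    C=get_calibration(cam);K=C["intrinsics"]
    if cam=="wrist":
        T=np.eye(4);T[:3,:3]=R.from_rotvec(obs["tool_rot"]).as_matrix();T[:3,3]=obs["tool_pos"];T=T@C["tool_from_camera"]
    else:T=C["world_from_camera"]
    c=(W-T[:3,3])@T[:3,:3];c=c*[1,-1,-1]
    if cam=="wrist":
        r=np.hypot(c[:,0],c[:,1]);th=np.arctan2(r,c[:,2]);u=c[:,:2]/np.maximum(r,1e-9)[:,None]*th[:,None]
    else:u=c[:,:2]/c[:,2:]
    return u@K[:2,:2].T+K[:2,2]
def ray(cam,px,z,obs=None):
    "ground point at height z for pixel"
    f=lambda v:np.sum((proj(cam,np.array([[v[0],v[1],z]]),obs)[0]-px)**2)
    return minimize(f,[.6,0],method="Nelder-Mead",options=dict(xatol=1e-5,fatol=1e-4)).x
S=8
def hullmask(P):
    m=np.zeros((420,560),np.uint8);h=cv2.convexHull(np.float32(P));cv2.fillConvexPoly(m,np.int32(np.round(h*256)),255,cv2.LINE_AA,8);return m/255.
def hullof(reg):
    n,l,s,_=cv2.connectedComponentsWithStats(reg.astype(np.uint8));k=1+np.argmax(s[1:,4]);ys,xs=np.where(l==k);return hullmask(np.c_[xs,ys])
def fit(P,views,p0):
    "views: list of (cam,mask,obs)"
    def cost(p):
        W=place(P,p);c=0
        for cam,m,o in views:
            q=hullmask(proj(cam,W,o));c+=1-np.minimum(q,m).sum()/np.maximum(q,m).sum()
        return c/len(views)
    best=min((minimize(cost,[p0[0],p0[1],y],method="Nelder-Mead",options=dict(initial_simplex=np.array([[p0[0],p0[1],y]]+[[p0[0]+.02,p0[1],y],[p0[0],p0[1]+.02,y],[p0[0],p0[1],y+.2]]),xatol=1e-5,fatol=1e-5)) for y in p0[2]),key=lambda r:r.fun)
    return best.x,best.fun
MODELS=dict(box=boxpts(.23,.212,0,.09),tray=boxpts(.19,.16,0,.022),mat=boxpts(.16,.13,0,.004),
 waiting=np.r_[boxpts(.13,.1,.004,.008),boxpts(.024,.07,.008,.058)])
E
cat > m.py <<'E'
from h import *
im={c:get_image(c) for c in("scene","side")}
for n,yy in(("box",[-1.57,-1.1,-.7,-.2]),("tray",[-1.57,-1.1,-.6,0]),("mat",[-1.57,-1.,-.5,0,.5,1]),("waiting",[-1.57,-1.,-.5,0,.5,1])):
    v=[]
    for c in im:
        d=cut_out(n,c)
        print(n,c,[(round(e["confidence"],2),np.round(e["rect"]).astype(int).tolist()) for e in d[:5]])
        if not d: continue
        if n=="waiting":
            t={"scene":(218,280),"side":(328,292)}[c];d.sort(key=lambda e:np.hypot(e["rect"][0]-t[0],e["rect"][1]-t[1]))
        v.append((c,hullof(d[0]["region"]),None))
    g=[ray(c,np.argwhere(m>.5).mean(0)[::-1],.02) for c,m,_ in v]
    for vv in([v]+[[w] for w in v] if len(v)>1 else [v]):
        x,f=fit(MODELS[n],vv,(*g[0],yy));print("  ",n,[w[0] for w in vv],np.round(x,4),"loss",round(f,4))
d=cut_out("press_pad","scene");print([(e["confidence"],e["rect"]) for e in d[:3]])
a=cv2.resize(im["scene"][180:360,140:380],None,fx=2.5,fy=2.5,interpolation=cv2.INTER_CUBIC);cv2.imwrite("pics/c.png",a[:,:,::-1])
E
python3 m.py
```

```text
box scene [(0.68, [315, 203, 102, 90])]
box side [(0.95, [272, 188, 92, 85])]
   box ['scene', 'side'] [ 0.5291  0.0229 -1.7576] loss 0.015
   box ['scene'] [ 0.5296  0.0223 -1.7546] loss 0.017
   box ['side'] [ 0.5285  0.023  -1.7557] loss 0.0104
tray scene [(0.59, [366, 147, 65, 52])]
tray side [(0.75, [217, 142, 63, 42])]
   tray ['scene', 'side'] [ 0.4774  0.3625 -1.3377] loss 0.0728
   tray ['scene'] [ 0.4773  0.3627 -1.3207] loss 0.0541
   tray ['side'] [ 0.4775  0.3664 -1.3705] loss 0.0824
mat scene [(0.96, [218, 276, 64, 61]), (0.37, [390, 203, 20, 20])]
mat side []
   mat ['scene'] [ 0.4979 -0.3555  1.8058] loss 0.0282
waiting scene [(0.97, [171, 236, 46, 44]), (0.87, [224, 208, 46, 38]), (0.84, [181, 345, 53, 37]), (0.57, [220, 281, 53, 49])]
waiting side [(0.91, [330, 294, 69, 56]), (0.83, [247, 338, 74, 70]), (0.82, [227, 266, 54, 40]), (0.81, [417, 356, 56, 80])]
   waiting ['scene', 'side'] [ 0.505  -0.3584 -1.3369] loss 0.0348
   waiting ['scene'] [ 0.5055 -0.3589 -1.326 ] loss 0.0297Traceback (most recent call last):
  File "m.py", line 14, in <module>
    x,f=fit(MOD
[... 641 characters left out ...]
 for y in p0[2]),key=lambda r:r.fun)
              ~~~~~~~~^^^^^^^^^^^^^^^^^^^^^^^^^^^^^^^^^^^^^^^^^^^^^^^^^^^^^^^^^^^^^^^^^^^^^^^^^^^^^^^^^^^^^^^^^^^^^^^^^^^^^^^^^^^^^^^^^^^^^^^^^^^^^^^^^^^^^^^^^^^^^^^^^^^^^^^^^^^^^^^^^^^^^^^^^^^^^^^^^^^^^^^^
    res = _minimize_neldermead(fun, x0, args, callback, bounds=bounds,
                               **options)
    fxr = func(xr)
    fx = function(np.copy(x), *(wrapper_args + args))
  File "h.py", line 32, in cost
    q=hullmask(proj(cam,W,o));c+=1-np.minimum(q,m).sum()/np.maximum(q,m).sum()
               ~~~~^^^^^^^^^
  File "h.py", line 9, in proj
    C=get_calibration(cam);K=C["intrinsics"]
ValueError: time passes only in moves, steps and waits
```

```bash
python3 - <<'E'
s=open('h.py').read()
s=s.replace('def boxpts','import functools\n_gc=get_calibration\nget_calibration=functools.lru_cache(None)(lambda c:{k:np.array(v) for k,v in _gc(c).items()})\ndef boxpts',1);open('h.py','w').write(s)
E
cat > m2.py <<'E'
from h import *
im={c:get_image(c) for c in("scene","side")}
o=get_obs()
print(o["t"])
T={"scene":(218,280),"side":(328,292)}
v=[]
for c in im:
    d=cut_out("waiting",c);d.sort(key=lambda e:np.hypot(e["rect"][0]-T[c][0],e["rect"][1]-T[c][1]));v.append((c,hullof(d[0]["region"]),None))
print(fit(MODELS["waiting"],v[1:],(.505,-.358,[-1.8,-1.3,-1])),fit(MODELS["waiting"],v,(.505,-.358,[-1.8,-1.3,-1])))
for c in im:
    d=cut_out("press_pad",c);print(c,[(e["confidence"],e["rect"],ray(c,e["rect"][:2],.091)) for e in d[:2]])
a=im["scene"].copy();b=im["side"].copy()
for c,p in(("scene",a),("side",b)):
  for P,q in((MODELS["box"],(.5291,.0229,-1.7576)),(MODELS["tray"],(.4774,.3625,-1.3377)),(MODELS["mat"],(.498,-.3555,1.8058)),(boxpts(.05,.028,.088,.091)+[0,-.072,0],(.5291,.0229,-1.7576))):
    cv2.polylines(p,[np.int32(np.round(cv2.convexHull(np.float32(proj(c,place(P,q))))*16))],True,(255,0,255),1,cv2.LINE_AA,4)
a=cv2.resize(a[110:320,170:420],None,fx=2.4,fy=2.4,interpolation=cv2.INTER_CUBIC)
b=cv2.resize(b[110:350,170:380],(441,504),interpolation=cv2.INTER_CUBIC)
cv2.imwrite("pics/c.png",cv2.resize(np.hstack([a,b[:504]]),None,fx=.76,fy=.76)[:,:,::-1])
E
python3 m2.py
```

```text
0.7
(array([ 0.50606487, -0.3583026 , -1.35773387]), np.float64(0.04469724362361971)) (array([ 0.50527779, -0.35901576, -1.33452812]), np.float64(0.03845388844732389))
scene [(0.61, [314.1, 199.2, 93.1, 74.5], array([0.54726198, 0.00396815]))]
side [(0.63, [271.8, 176.2, 81.9, 52.0], array([5.24125187e-01, 4.65978648e-04])), (0.15, [372.4, 227.1, 50.5, 24.7], array([ 0.65794325, -0.28867814]))]
```

View pics/c.png

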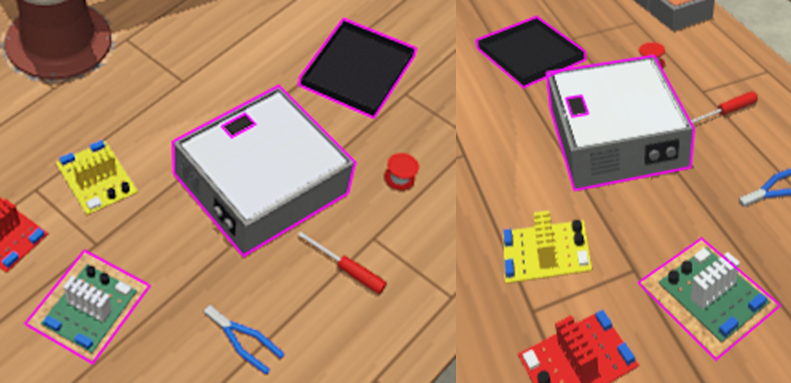

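The crop confirms the green finned board on the cork at scene (218,280). The box, pad, tray and mat outlines all fit. Next I go above the pad with the gripper shut.

```bash
cat >> h.py <<'E'
BOX=np.array([.5291,.0229,-1.7576]);TRAY=np.array([.4774,.3625,-1.3377]);WAIT=np.array([.5053,-.359,-1.335])
def go(x,y,z,yaw,o=None):
    "offset/twist from present pose to tool down at x,y,z, tool x at world angle yaw"
    o=o or get_obs();A=R.from_rotvec(o["tool_rot"]);cs=np.cos(yaw),np.sin(yaw)
    B=R.from_matrix(np.array([[cs[0],cs[1],0],[cs[1],-cs[0],0],[0,0,-1]]).T)
    print("offset",np.round(A.inv().apply(np.array([x,y,z])-o["tool_pos"]),4).tolist(),"twist",np.round((A.inv()*B).as_rotvec(degrees=True),2).tolist(),"q6 %.2f"%o["q"][5])
E
python3 -c "
from h import *
go(.458,.036,.13,BOX[2]-np.pi/2+2*np.pi)"
```

```text
offset [-0.4349, -0.4769, 0.1013] twist [0.0, 0.0, -3.61] q6 -0.12
```

```bash
python3 -m crank '[{"offset":[-0.435,-0.477,0.04],"twist":[0,0,-3.6]},{"offset":[-0.435,-0.477,0.04],"twist":[0,0,-3.6]},{"offset":[-0.435,-0.477,0.04],"twist":[0,0,-3.6]},{"offset":[-0.435,-0.477,0.04],"twist":[0,0,-3.6]},{"offset":[-0.435,-0.477,0.04],"twist":[0,0,-3.6]},{"offset":[-0.435,-0.477,0.04],"twist":[0,0,-3.6]},{"offset":[-0.435,-0.477,0.04],"twist":[0,0,-3.6]},{"offset":[-0.435,-0.477,0.04],"twist":[0,0,-3.6]},{"offset":[-0.435,-0.477,0.04],"twist":[0,0,-3.6]},{"offset":[-0.435,-0.477,0.1],"twist":[0,0,-3.6]},{"offset":[-0.435,-0.477,0.1],"twist":[0,0,-3.6]},{"offset":[-0.435,-0.477,0.1],"twist":[0,0,-3.6]},{"offset":[-0.435,-0.477,0.1],"twist":[0,0,-3.6]},{"offset":[-0.435,-0.477,0.1],"twist":[0,0,-3.6]}]' 0
python3 -c "
from h import *
go(.458,.036,.091,BOX[2]-np.pi/2+2*np.pi)"
```

```text
t: 2.65
tool_pos: [0.4586, 0.0367, 0.1326]
tool_rot: [0.291, 3.126, 0.0]
contact_force: [0.1, 0.4, 0.7]
opening: 0.0001
grip_force: 0.0
offset [0.0006, -0.0008, 0.0416] twist [0.03, 0.14, 0.08] q6 -1.47
```

```bash
python3 -m crank '[{"offset":[0,0,0.03],"twist":[0,0,0]},{"offset":[0,0,0.038],"twist":[0,0,0]},{"offset":[0,0,0.042],"twist":[0,0,0]},{"offset":[0,0,0.045],"twist":[0,0,0]},{"offset":[0,0,0.047],"twist":[0,0,0]},{"offset":[0,0,0.049],"twist":[0,0,0]},{"offset":[0,0,0.05],"twist":[0,0,0]},{"offset":[0,0,0.05],"twist":[0,0,0]}]'
```

```text
t: 3.65
tool_pos: [0.4587, 0.0361, 0.0818]
tool_rot: [0.293, 3.126, 0.001]
contact_force: [-1.0, 3.0, 5.0]
opening: 0.0003
grip_force: 2.3
```

```bash
python3 -m crank '[{"offset":[0,0,0.001],"twist":[0,0,0]},{"offset":[0,0,0.002],"twist":[0,0,0]},{"offset":[0,0,0.002],"twist":[0,0,0]}]'
```

```text
t: 4.03
tool_pos: [0.4588, 0.0361, 0.0805]
tool_rot: [0.293, 3.127, 0.001]
contact_force: [-2.4, 3.0, 9.1]
opening: -0.0001
grip_force: 4.6
```

```bash
python3 -m crank '[{"offset":[0.01,0,-0.05],"twist":[0,0,0]},{"offset":[0.05,0.02,-0.1],"twist":[0,0,0]},{"offset":[0.07,0.05,-0.16],"twist":[0,0,0]},{"offset":[0.07,0.05,-0.18],"twist":[0,0,0]},{"offset":[0.07,0.05,-0.18],"twist":[0,0,0]},{"offset":[0.07,0.05,-0.18],"twist":[0,0,0]},{"offset":[0.07,0.05,-0.18],"twist":[0,0,0]},{"offset":[0.07,0.05,-0.18],"twist":[0,0,0]},{"offset":[0.07,0.05,-0.18],"twist":[0,0,0]},{"offset":[0.07,0.05,-0.18],"twist":[0,0,0]},{"offset":[0.07,0.05,-0.18],"twist":[0,0,0]},{"offset":[0.07,0.05,-0.18],"twist":[0,0,0]},{"offset":[0.07,0.05,-0.18],"twist":[0,0,0]},{"offset":[0.07,0.05,-0.18],"twist":[0,0,0]},{"offset":[0.07,0.05,-0.18],"twist":[0,0,0]}]' 1
cat > m3.py <<'E'
from h import *
import sys
o=get_obs();w=get_image("wrist");v=[]
d=cut_out("tested","wrist");print([(e["confidence"],e["rect"]) for e in d[:3]])
p=w.copy()
for P,q in((boxpts(.17,.14,.006,.01),BOX),(boxpts(.23,.212,.089,.09),BOX)):
    cv2.polylines(p,[np.int32(np.round(cv2.convexHull(np.float32(proj("wrist",place(P,q),o)))*16))],True,(255,0,255),1,cv2.LINE_AA,4)
if d:
    T=np.r_[boxpts(.13,.1,.01,.014),boxpts(.024,.07,.014,.064)]
    x,f=fit(T,[("wrist",hullof(d[0]["region"]),o)],(BOX[0],BOX[1],[-1.9,-1.75,-1.6]));print("tested",np.round(x,4),f)
    for P in(T[:8],T[8:]):cv2.polylines(p,[np.int32(np.round(cv2.convexHull(np.float32(proj("wrist",place(P,x),o)))*16))],True,(0,255,255),1,cv2.LINE_AA,4)
cv2.imwrite("pics/d.png",p[:,:,::-1]);print(o["tool_pos"])
E
python3 m3.py
```

```text
t: 5.9
tool_pos: [0.3986, 0.098, 0.2593]
tool_rot: [0.293, 3.128, 0.0]
contact_force: [-0.4, 1.4, 0.2]
opening: 0.0854
grip_force: 0.0
[(0.98, [257.2, 288.2, 101.1, 78.6]), (0.64, [133.4, 379.9, 15.6, 37.5])]
tested [ 0.5268  0.0327 -1.8313] 0.020864238988810846
[0.39860349 0.09800359 0.25934702]
```

View pics/d.png

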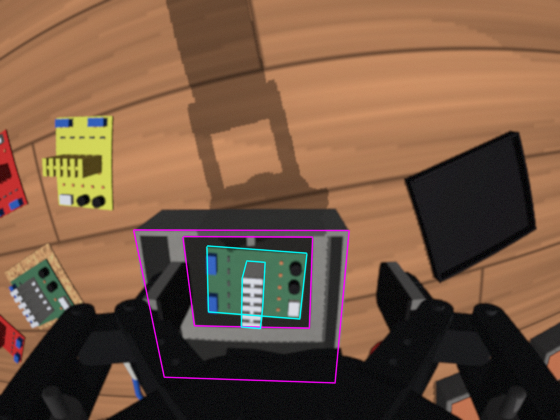

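The wrist picture shows the box open, with the tested board at (257,285) and its sink at (254,300). The outlines fit. I check the door angle by numbers, then compute the grasp.

```bash
cat >> h.py <<'E'
def doorangle(cams=("scene","side")):
    for c in cams:
        get_image(c);d=cut_out("door",c)
        if not d: print(c,"no door");continue
        m=hullof(d[0]["region"]);r=[]
        for a in np.arange(-.05,1.9,.05):
            P=np.array([[x,-s*np.cos(a)+n*np.sin(a)+.098,s*np.sin(a)+n*np.cos(a)+.088] for x in(-.106,.106) for s in(0,.192) for n in(0,-.005)])
            q=hullmask(proj(c,place(P,BOX)));r.append((np.minimum(q,m).sum()/np.maximum(q,m).sum(),a))
        print(c,"door",d[0]["confidence"],np.round(max(r),3))
E
python3 -c "
from h import *
doorangle()
y=-1.8313-np.pi/2+2*np.pi
go(.5268,.0327,.2,y);go(.5268,.0327,.029,y)"
```

```text
scene door 0.68 [0.757 1.8  ]
side door 0.68 [0.966 1.85 ]
offset [-0.1381, -0.0403, 0.0593] twist [-0.0, -0.0, 4.21] q6 -1.32
offset [-0.1381, -0.0403, 0.2303] twist [-0.0, -0.0, 4.21] q6 -1.32
```

```bash
python3 -m crank '[{"offset":[-0.138,-0.04,0.04],"twist":[0,0,4.2]},{"offset":[-0.138,-0.04,0.04],"twist":[0,0,4.2]},{"offset":[-0.138,-0.04,0.06],"twist":[0,0,4.2]},{"offset":[-0.138,-0.04,0.1],"twist":[0,0,4.2]},{"offset":[-0.138,-0.04,0.14],"twist":[0,0,4.2]},{"offset":[-0.138,-0.04,0.18],"twist":[0,0,4.2]},{"offset":[-0.138,-0.04,0.21],"twist":[0,0,4.2]},{"offset":[-0.138,-0.04,0.23],"twist":[0,0,4.2]},{"offset":[-0.138,-0.04,0.23],"twist":[0,0,4.2]},{"offset":[-0.138,-0.04,0.23],"twist":[0,0,4.2]}]' 1
python3 -m crank '[{"offset":[0,0,0],"twist":[0,0,0]},{"offset":[0,0,0],"twist":[0,0,0]},{"offset":[0,0,0],"twist":[0,0,0]},{"offset":[0,0,0],"twist":[0,0,0]},{"offset":[0,0,0],"twist":[0,0,0]}]' 0 40
```

```text
t: 7.45
tool_pos: [0.5275, 0.033, 0.0303]
tool_rot: [0.408, 3.114, 0.0]
contact_force: [0.3, 0.4, 0.5]
opening: 0.0857
grip_force: 0.0
t: 8.07
tool_pos: [0.5272, 0.0331, 0.0298]
tool_rot: [0.408, 3.114, 0.0]
contact_force: [-0.1, -0.4, 1.8]
opening: 0.0234
grip_force: 40.8
```

```bash
python3 -m crank '[{"offset":[0,0,-0.02],"twist":[0,0,0]},{"offset":[0,0,-0.05],"twist":[0,0,0]},{"offset":[0,0,-0.09],"twist":[0,0,0]},{"offset":[0,0,-0.13],"twist":[0,0,0]},{"offset":[0,0,-0.15],"twist":[0,0,0]},{"offset":[0,0,-0.15],"twist":[0,0,0]}]'
python3 -c "
from h import *
y=TRAY[2]-np.pi/2+2*np.pi
go(TRAY[0],TRAY[1],.17,y);go(TRAY[0],TRAY[1],.026,y)"
```

```text
t: 8.82
tool_pos: [0.5274, 0.033, 0.1802]
tool_rot: [0.407, 3.113, 0.0]
contact_force: [-0.3, 0.6, -3.6]
opening: 0.0236
grip_force: 40.3
offset [0.1331, 0.3056, 0.01] twist [-0.01, 0.12, -28.27] q6 -1.39
offset [0.1334, 0.3055, 0.154] twist [-0.01, 0.12, -28.27] q6 -1.39
```

```bash
python3 -m crank '[{"offset":[0.015,0.035,0],"twist":[0,0,-4]},{"offset":[0.035,0.08,0],"twist":[0,0,-9]},{"offset":[0.055,0.13,0],"twist":[0,0,-14]},{"offset":[0.078,0.18,0],"twist":[0,0,-19]},{"offset":[0.1,0.23,0],"twist":[0,0,-24]},{"offset":[0.12,0.275,0],"twist":[0,0,-28.3]},{"offset":[0.133,0.3055,0],"twist":[0,0,-28.3]},{"offset":[0.133,0.3055,0.02],"twist":[0,0,-28.3]},{"offset":[0.133,0.3055,0.06],"twist":[0,0,-28.3]},{"offset":[0.133,0.3055,0.1],"twist":[0,0,-28.3]},{"offset":[0.133,0.3055,0.13],"twist":[0,0,-28.3]},{"offset":[0.133,0.3055,0.145],"twist":[0,0,-28.3]},{"offset":[0.133,0.3055,0.149],"twist":[0,0,-28.3]},{"offset":[0.133,0.3055,0.149],"twist":[0,0,-28.3]}]'
```

```text
t: 10.58
tool_pos: [0.4774, 0.3625, 0.0308]
tool_rot: [-0.366, 3.119, 0.0]
contact_force: [0.3, -0.4, -1.4]
opening: 0.0233
grip_force: 40.4
```

```bash
python3 -m crank '[{"offset":[0,0,0.002],"twist":[0,0,0]},{"offset":[0,0,0.004],"twist":[0,0,0]},{"offset":[0,0,0.005],"twist":[0,0,0]},{"offset":[0,0,0.006],"twist":[0,0,0]},{"offset":[0,0,0.0065],"twist":[0,0,0]},{"offset":[0,0,0.0065],"twist":[0,0,0]}]'
```

```text
t: 11.32
tool_pos: [0.4771, 0.3627, 0.0248]
tool_rot: [-0.366, 3.12, 0.0]
contact_force: [-3.9, -2.4, 5.4]
opening: 0.0238
grip_force: 41.5
```

```bash
python3 -m crank '[{"offset":[0,0,0],"twist":[0,0,0]},{"offset":[0,0,0],"twist":[0,0,0]},{"offset":[0,0,0],"twist":[0,0,0]},{"offset":[0,0,-0.02],"twist":[0,0,0]},{"offset":[0,0,-0.06],"twist":[0,0,0]},{"offset":[0,0,-0.12],"twist":[0,0,0]},{"offset":[0,0,-0.175],"twist":[0,0,0]},{"offset":[0,0,-0.175],"twist":[0,0,0]}]' 1
python3 - <<'E'
from h import *
o=get_obs();w=get_image("wrist");d=cut_out("tested","wrist");print([(e["confidence"],e["rect"]) for e in d[:3]])
T=np.r_[boxpts(.13,.1,.005,.009),boxpts(.024,.07,.009,.059)]
if d:print(fit(T,[("wrist",hullof(d[0]["region"]),o)],(TRAY[0],TRAY[1],[-1.5,-1.34])))
y=WAIT[2]-np.pi/2+2*np.pi
go(WAIT[0],WAIT[1],.2,y)
cv2.imwrite("pics/e.png",w[:,:,::-1])
E
```

```text
t: 12.32
tool_pos: [0.4802, 0.3645, 0.2079]
tool_rot: [-0.365, 3.107, 0.009]
contact_force: [0.2, -0.1, 0.2]
opening: 0.0856
grip_force: 0.0
[(0.68, [281.2, 183.6, 121.2, 89.1])]
(array([ 0.47623792,  0.36199435, -1.33306303]), np.float64(0.021634415219717873))
offset [0.14, -0.7086, -0.0001] twist [0.05, 0.18, -0.12] q6 -1.28
```

View pics/e.png

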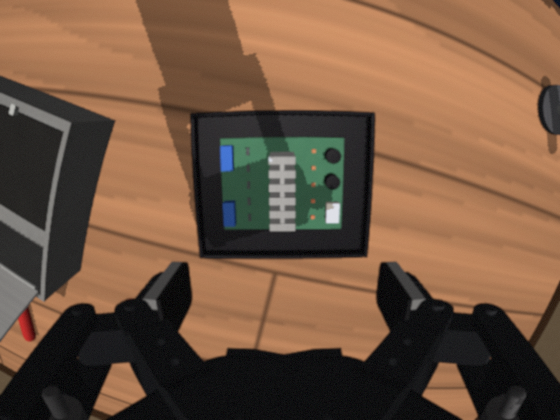

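The tested board lies flat and square in the middle of the tray at (282,184). Next is the waiting board.

```bash
python3 -m crank '[{"offset":[0.14,-0.7086,0],"twist":[0,0,0]},{"offset":[0.14,-0.7086,0],"twist":[0,0,0]},{"offset":[0.14,-0.7086,0],"twist":[0,0,0]},{"offset":[0.14,-0.7086,0],"twist":[0,0,0]},{"offset":[0.14,-0.7086,0],"twist":[0,0,0]},{"offset":[0.14,-0.7086,0],"twist":[0,0,0]},{"offset":[0.14,-0.7086,0],"twist":[0,0,0]},{"offset":[0.14,-0.7086,0],"twist":[0,0,0]},{"offset":[0.14,-0.7086,0],"twist":[0,0,0]},{"offset":[0.14,-0.7086,0],"twist":[0,0,0]},{"offset":[0.14,-0.7086,0],"twist":[0,0,0]},{"offset":[0.14,-0.7086,0],"twist":[0,0,0]},{"offset":[0.14,-0.7086,0],"twist":[0,0,0]},{"offset":[0.14,-0.7086,0],"twist":[0,0,0]},{"offset":[0.14,-0.7086,0],"twist":[0,0,0]}]'
cat > m4.py <<'E'
from h import *
o=get_obs();w=get_image("wrist");d=cut_out("waiting","wrist");print([(e["confidence"],e["rect"]) for e in d[:4]])
c=proj("wrist",np.array([[WAIT[0],WAIT[1],.02]]),o)[0];print("expected",c)
d.sort(key=lambda e:np.hypot(e["rect"][0]-c[0],e["rect"][1]-c[1]))
x,f=fit(MODELS["waiting"],[("wrist",hullof(d[0]["region"]),o)],(WAIT[0],WAIT[1],[-1.5,-1.34,-1.2]));print(x,f)
go(x[0],x[1],.024,x[2]-np.pi/2+2*np.pi,o)
E
python3 m4.py
```

```text
t: 14.3
tool_pos: [0.5047, -0.3577, 0.1983]
tool_rot: [0.368, -3.119, -0.002]
contact_force: [-0.1, -0.2, -0.2]
opening: 0.0851
grip_force: 0.0
[(0.93, [108.9, 217.0, 107.3, 128.4]), (0.88, [285.8, 193.9, 125.3, 99.0]), (0.84, [317.6, 28.8, 103.1, 57.5]), (0.82, [469.8, 74.7, 107.8, 131.5])]
expected [282.77903819 194.44175219]
[ 0.50486808 -0.35923915 -1.33330466] 0.014021777907239352
offset [0.0001, -0.0017, 0.1743] twist [0.06, -0.03, -0.13] q6 -2.54
```

```bash
python3 -m crank '[{"offset":[0,-0.0015,0.04],"twist":[0,0,0]},{"offset":[0,-0.0015,0.09],"twist":[0,0,0]},{"offset":[0,-0.0015,0.13],"twist":[0,0,0]},{"offset":[0,-0.0015,0.16],"twist":[0,0,0]},{"offset":[0,-0.0015,0.174],"twist":[0,0,0]},{"offset":[0,-0.0015,0.174],"twist":[0,0,0]},{"offset":[0,-0.0015,0.174],"twist":[0,0,0]}]' 1
python3 -m crank '[{"offset":[0,0,0],"twist":[0,0,0]},{"offset":[0,0,0],"twist":[0,0,0]},{"offset":[0,0,0],"twist":[0,0,0]},{"offset":[0,0,0],"twist":[0,0,0]},{"offset":[0,0,0],"twist":[0,0,0]}]' 0 40
```

```text
t: 15.28
tool_pos: [0.5062, -0.3615, 0.0267]
tool_rot: [-0.366, 3.118, -0.004]
contact_force: [-0.0, -0.3, 0.2]
opening: 0.0854
grip_force: 0.0
t: 15.9
tool_pos: [0.5053, -0.3609, 0.0252]
tool_rot: [-0.366, 3.12, -0.001]
contact_force: [0.7, 0.2, 3.1]
opening: 0.0234
grip_force: 40.9
```

```bash
python3 -m crank '[{"offset":[0,0,-0.02],"twist":[0,0,0]},{"offset":[0,0,-0.05],"twist":[0,0,0]},{"offset":[0,0,-0.09],"twist":[0,0,0]},{"offset":[0,0,-0.13],"twist":[0,0,0]},{"offset":[0,0,-0.16],"twist":[0,0,0]},{"offset":[0,0,-0.16],"twist":[0,0,0]}]'
python3 -c "
from h import *
y=BOX[2]-np.pi/2+2*np.pi
go(BOX[0],BOX[1],.18,y);go(BOX[0],BOX[1],.034,y)"
```

```text
t: 16.65
tool_pos: [0.5065, -0.3621, 0.1892]
tool_rot: [-0.366, 3.115, -0.009]
contact_force: [0.4, 1.0, -2.0]
opening: 0.0235
grip_force: 40.4
offset [-0.1111, 0.3694, 0.0074] twist [-0.3, 0.31, 24.09] q6 -2.54
offset [-0.1105, 0.3703, 0.1534] twist [-0.3, 0.31, 24.09] q6 -2.54
```

```bash
python3 -m crank '[{"offset":[-0.01,0.035,0],"twist":[0,0,3]},{"offset":[-0.03,0.085,0],"twist":[0,0,7]},{"offset":[-0.045,0.14,0],"twist":[0,0,11]},{"offset":[-0.06,0.195,0],"twist":[0,0,15]},{"offset":[-0.075,0.25,0],"twist":[0,0,19]},{"offset":[-0.09,0.305,0],"twist":[0,0,22]},{"offset":[-0.105,0.35,0],"twist":[0,0,24.1]},{"offset":[-0.111,0.37,0],"twist":[0,0,24.1]},{"offset":[-0.111,0.37,0],"twist":[0,0,24.1]},{"offset":[-0.111,0.37,0],"twist":[0,0,24.1]},{"offset":[-0.111,0.37,0],"twist":[0,0,24.1]}]'
python3 - <<'E'
from h import *
o=get_obs();w=get_image("wrist");d=cut_out("waiting","wrist");print([(e["confidence"],e["rect"]) for e in d[:4]])
y=BOX[2]-np.pi/2+2*np.pi
go(BOX[0],BOX[1],.034,y,o)
h=o["tool_pos"][2]-.0212
T=np.r_[boxpts(.13,.1,h,h+.004),boxpts(.024,.07,h+.004,h+.054)]
c=proj("wrist",np.r_[o["tool_pos"][:2],h][None],o)[0]
d.sort(key=lambda e:np.hypot(e["rect"][0]-c[0],e["rect"][1]-c[1]))
x,f=fit(T,[("wrist",hullof(d[0]["region"]),o)],(BOX[0],BOX[1],[-1.9,-1.75,-1.6]));print("board",x,f,"tool",o["tool_pos"])
p=w.copy()
for P,q in((boxpts(.17,.14,.006,.01),BOX),(boxpts(.23,.212,.089,.09),BOX),(T[:8],x)):
    cv2.polylines(p,[np.int32(np.round(cv2.convexHull(np.float32(proj("wrist",place(P,q),o)))*16))],True,(255,0,255),1,cv2.LINE_AA,4)
cv2.imwrite("pics/f.png",p[:,:,::-1])
E
```

```text
t: 18.02
tool_pos: [0.5272, 0.024, 0.1843]
tool_rot: [-0.295, -3.127, 0.0]
contact_force: [1.2, 0.5, -1.5]
opening: 0.0237
grip_force: 40.4
[(0.78, [282.7, 258.9, 257.4, 193.2]), (0.73, [73.9, 53.2, 92.1, 106.4]), (0.7, [283.9, 225.7, 302.6, 298.0])]
offset [-0.0022, -0.0006, 0.1503] twist [-0.02, -0.04, -0.09] q6 -1.48
board [ 0.52614958  0.02265083 -1.76547727] 0.14869559768031748 tool [0.52715591 0.02397271 0.18430859]
```

View pics/f.png

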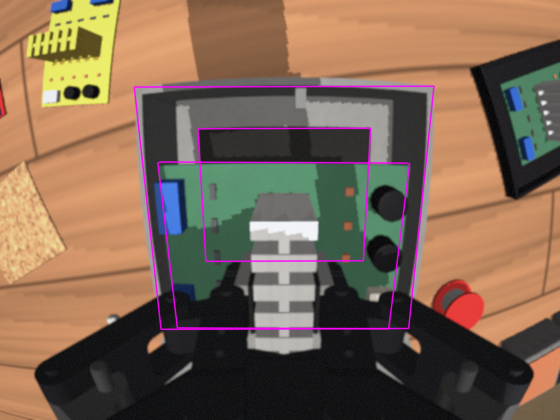

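The rim and seat outlines agree with the picture: rim corners (135,87) and (433,87), seat front edge at row 128. The board is level and square, so I lower it.

```bash
python3 -m crank '[{"offset":[-0.0025,-0.0005,0.02],"twist":[0,0,0]},{"offset":[-0.0025,-0.0005,0.05],"twist":[0,0,0]},{"offset":[-0.0025,-0.0005,0.085],"twist":[0,0,0]},{"offset":[-0.0025,-0.0005,0.115],"twist":[0,0,0]},{"offset":[-0.0025,-0.0005,0.135],"twist":[0,0,0]},{"offset":[-0.0025,-0.0005,0.145],"twist":[0,0,0]},{"offset":[-0.0025,-0.0005,0.148],"twist":[0,0,0]},{"offset":[-0.0025,-0.0005,0.148],"twist":[0,0,0]},{"offset":[-0.0025,-0.0005,0.148],"twist":[0,0,0]}]'
python3 -c "
from h import *
go(BOX[0],BOX[1],.0312,BOX[2]-np.pi/2+2*np.pi)"
```

```text
t: 19.25
tool_pos: [0.5306, 0.0239, 0.0379]
tool_rot: [0.293, 3.126, -0.0]
contact_force: [0.2, -1.4, -2.4]
opening: 0.0236
grip_force: 40.4
offset [0.0013, -0.0012, 0.0067] twist [0.01, 0.11, -0.01] q6 -1.48
```

```bash
python3 -m crank '[{"offset":[0.001,-0.001,0.003],"twist":[0,0,0]},{"offset":[0.001,-0.001,0.005],"twist":[0,0,0]},{"offset":[0.001,-0.001,0.006],"twist":[0,0,0]},{"offset":[0.001,-0.001,0.007],"twist":[0,0,0]},{"offset":[0.001,-0.001,0.0075],"twist":[0,0,0]},{"offset":[0.001,-0.001,0.0075],"twist":[0,0,0]}]'
```

```text
t: 20.0
tool_pos: [0.5291, 0.0231, 0.0311]
tool_rot: [-0.293, -3.128, 0.0]
contact_force: [-6.9, 0.9, 9.5]
opening: 0.0238
grip_force: 42.0
```

```bash
python3 -m crank '[{"offset":[0,0,-0.001],"twist":[0,0,0]},{"offset":[0,0,-0.001],"twist":[0,0,0]},{"offset":[0,0,-0.001],"twist":[0,0,0]},{"offset":[0,0,-0.02],"twist":[0,0,0]},{"offset":[0,0,-0.06],"twist":[0,0,0]},{"offset":[0,0,-0.12],"twist":[0,0,0]},{"offset":[0,0,-0.17],"twist":[0,0,0]},{"offset":[0.04,0,-0.22],"twist":[0,0,0]},{"offset":[0.08,0,-0.23],"twist":[0,0,0]},{"offset":[0.08,0,-0.23],"twist":[0,0,0]},{"offset":[0.08,0,-0.23],"twist":[0,0,0]},{"offset":[0.08,0,-0.23],"twist":[0,0,0]}]' 1
python3 - <<'E'
from h import *
o=get_obs();w=get_image("wrist");d=cut_out("waiting","wrist");print([(e["confidence"],e["rect"]) for e in d[:4]])
T=np.r_[boxpts(.13,.1,.01,.014),boxpts(.024,.07,.014,.064)]
c=proj("wrist",np.r_[BOX[:2],.02][None],o)[0];print(c)
d.sort(key=lambda e:np.hypot(e["rect"][0]-c[0],e["rect"][1]-c[1]))
x,f=fit(T,[("wrist",hullof(d[0]["region"]),o)],(BOX[0],BOX[1],[-1.9,-1.75,-1.6]));print("board",x,f,o["tool_pos"],o["q"])
p=w.copy()
for P,q in((boxpts(.17,.14,.01,.01),BOX),(T[:8],x)):
    cv2.polylines(p,[np.int32(np.round(cv2.convexHull(np.float32(proj("wrist",place(P,q),o)))*16))],True,(255,0,255),1,cv2.LINE_AA,4)
cv2.imwrite("pics/g.png",cv2.resize(p[100:380,130:450],None,fx=1.8,fy=1.8)[:,:,::-1])
E
```

```text
t: 21.5
tool_pos: [0.4501, 0.0379, 0.2586]
tool_rot: [-0.294, -3.126, 0.0]
contact_force: [0.0, 1.0, -0.5]
opening: 0.0858
grip_force: 0.0
[(0.94, [285.0, 248.9, 105.4, 82.9]), (0.87, [104.7, 117.1, 84.6, 100.8]), (0.77, [21.4, 135.1, 42.7, 96.1]), (0.62, [17.4, 318.8, 31.0, 57.5])]
[284.49560234 247.00805655]
board [ 0.52974478  0.02218056 -1.75970293] 0.015567747174391577 [0.45013445 0.03786211 0.25864295] [-8.10341099e-02 -3.95442011e-01  1.96238726e+00 -9.22983395e-05
  1.57613322e+00 -1.46460527e+00]
```

View pics/g.png

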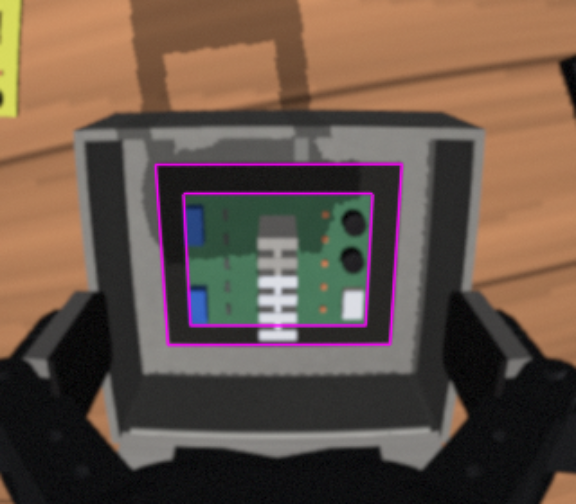

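The waiting board lies flat in the middle of the seat, to within 1 mm and 0.1°. I now go up and over the door to get behind it.

```bash
cat >> h.py <<'E'
YT=BOX[2]-np.pi/2+2*np.pi;UD=np.array([-np.sin(BOX[2]),np.cos(BOX[2])]);HG=BOX[:2]+.098*UD
E
python3 -c "
from h import *
for u,z in((.095,.36),(.095,.25)):
    p=HG+u*UD;print(p);go(*p,z,YT)
# tool x,z offsets of TCP centre relative to (u=.095,z=.25)
for a in [1.85,1.75,1.65,1.57]: print(a,np.round([.095-(-.192*np.cos(a)+.003+.011),0],4))
for a in np.arange(1.5,-.001,-.1):
    r=.165+.016*(1.57-a)/1.57; c=r*np.array([-np.cos(a),np.sin(a)])+.003*np.array([np.sin(a),np.cos(a)])
    print(round(a,2),np.round([.095-(c[0]+.011),.25-(c[1]+.088)],4))
"
```

```text
[ 0.71874235 -0.01294379]
offset [-0.2732, 0.0, -0.102] twist [-0.01, -0.11, -0.03] q6 -1.46
[ 0.71874235 -0.01294379]
offset [-0.2734, 0.0001, 0.008] twist [-0.01, -0.11, -0.03] q6 -1.46
1.85 [0.0281 0.    ]
1.75 [0.0468 0.    ]
1.65 [0.0658 0.    ]
1.57 [0.0812 0.    ]
1.5 [ 0.0927 -0.0035]
1.4 [ 0.1094 -0.0028]
1.3 [ 0.126  -0.0004]
1.2 [0.1424 0.0036]
1.1 [0.1583 0.0093]
1.0 [0.1738 0.0166]
0.9 [0.1885 0.0255]
0.8 [0.2023 0.0359]
0.7 [0.215  0.0477]
0.6 [0.2266 0.0608]
0.5 [0.2369 0.075 ]
0.4 [0.2458 0.0903]
0.3 [0.2531 0.1065]
0.2 [0.2588 0.1235]
0.1 [0.2628 0.141 ]
-0.0 [0.265 0.159]
```

```bash
python3 -m crank '[{"offset":[0,0,-0.06],"twist":[0,0,0]},{"offset":[-0.01,0,-0.1],"twist":[0,0,0]},{"offset":[-0.06,0,-0.105],"twist":[0,0,0]},{"offset":[-0.12,0,-0.105],"twist":[0,0,0]},{"offset":[-0.18,0,-0.105],"twist":[0,0,0]},{"offset":[-0.24,0,-0.105],"twist":[0,0,0]},{"offset":[-0.273,0,-0.105],"twist":[0,0,0]},{"offset":[-0.273,0,-0.105],"twist":[0,0,0]},{"offset":[-0.273,0,-0.105],"twist":[0,0,0]},{"offset":[-0.273,0,-0.08],"twist":[0,0,0]},{"offset":[-0.273,0,-0.04],"twist":[0,0,0]},{"offset":[-0.273,0,-0.01],"twist":[0,0,0]},{"offset":[-0.273,0,0.008],"twist":[0,0,0]},{"offset":[-0.273,0,0.008],"twist":[0,0,0]},{"offset":[-0.273,0,0.008],"twist":[0,0,0]}]' 0
python3 -c "
from h import *
go(*(HG+.095*UD),.25,YT)"
```

```text
t: 23.48
tool_pos: [0.7188, -0.0127, 0.2536]
tool_rot: [0.293, 3.125, -0.0]
contact_force: [0.2, 1.1, 1.3]
opening: -0.0001
grip_force: 0.0
offset [0.0, -0.0002, 0.0036] twist [0.01, 0.17, -0.0] q6 -1.50
```

```bash
python3 -m crank '[{"offset":[0.012,0,0],"twist":[0,0,0]},{"offset":[0.024,0,0],"twist":[0,0,0]},{"offset":[0.034,0,0],"twist":[0,0,0]},{"offset":[0.046,0,0],"twist":[0,0,0]},{"offset":[0.056,0,0],"twist":[0,0,0]},{"offset":[0.066,0,0],"twist":[0,0,0]},{"offset":[0.076,0,0],"twist":[0,0,0]},{"offset":[0.085,0,-0.002],"twist":[0,0,0]},{"offset":[0.093,0,-0.0035],"twist":[0,0,0]},{"offset":[0.101,0,-0.003],"twist":[0,0,0]},{"offset":[0.11,0,-0.003],"twist":[0,0,0]}]'
python3 -c "
from h import *
doorangle()"
```

```text
t: 24.85
tool_pos: [0.6096, 0.0078, 0.2541]
tool_rot: [-0.293, -3.128, 0.0]
contact_force: [1.6, -0.9, -0.5]
opening: -0.0003
grip_force: 0.8
scene door 0.62 [0.934 1.4  ]
side door 0.96 [0.759 1.4  ]
```

```bash
python3 -m crank '[{"offset":[0.008,0,0.001],"twist":[0,0,0]},{"offset":[0.016,0,0.0025],"twist":[0,0,0]},{"offset":[0.0325,0,0.0065],"twist":[0,0,0]},{"offset":[0.048,0,0.012],"twist":[0,0,0]},{"offset":[0.064,0,0.0195],"twist":[0,0,0]},{"offset":[0.0785,0,0.0285],"twist":[0,0,0]},{"offset":[0.092,0,0.039],"twist":[0,0,0]},{"offset":[0.105,0,0.051],"twist":[0,0,0]},{"offset":[0.1165,0,0.064],"twist":[0,0,0]},{"offset":[0.127,0,0.078],"twist":[0,0,0]},{"offset":[0.136,0,0.093],"twist":[0,0,0]},{"offset":[0.143,0,0.1095],"twist":[0,0,0]},{"offset":[0.149,0,0.1265],"twist":[0,0,0]},{"offset":[0.149,0,0.1265],"twist":[0,0,0]}]'
python3 -c "
from h import *
doorangle()
go(*(HG-.17*UD),.081,YT)"
```

```text
t: 26.8
tool_pos: [0.4616, 0.0357, 0.1255]
tool_rot: [-0.293, -3.122, -0.0]
contact_force: [-0.6, 0.4, 2.2]
opening: 0.0001
grip_force: 1.0
scene door 0.67 [0.967 0.2  ]
side door 0.93 [0.962 0.2  ]
offset [0.0054, -0.0002, 0.0471] twist [0.0, -0.04, -0.01] q6 -1.47
```

```bash
python3 -m crank '[{"offset":[0.002,0,0.01],"twist":[0,0,0]},{"offset":[0.003,0,0.02],"twist":[0,0,0]},{"offset":[0.004,0,0.028],"twist":[0,0,0]},{"offset":[0.004,0,0.034],"twist":[0,0,0]},{"offset":[0.004,0,0.038],"twist":[0,0,0]},{"offset":[0.004,0,0.042],"twist":[0,0,0]},{"offset":[0.004,0,0.044],"twist":[0,0,0]},{"offset":[0.004,0,0.045],"twist":[0,0,0]},{"offset":[0.004,0,0.045],"twist":[0,0,0]}]'
```

```text
t: 28.12
tool_pos: [0.4597, 0.0362, 0.0827]
tool_rot: [-0.293, -3.128, 0.0]
contact_force: [-0.6, -0.0, 2.8]
opening: -0.0001
grip_force: 1.6
```

```bash
python3 -m crank '[{"offset":[0,0,0.0015],"twist":[0,0,0]},{"offset":[0,0,0.003],"twist":[0,0,0]},{"offset":[0,0,0.004],"twist":[0,0,0]},{"offset":[0,0,0.004],"twist":[0,0,0]},{"offset":[0,0,0.004],"twist":[0,0,0]}]'
```

```text
t: 28.75
tool_pos: [0.4599, 0.0362, 0.0801]
tool_rot: [-0.293, -3.127, 0.0]
contact_force: [-4.1, -0.3, 12.0]
opening: -0.0003
grip_force: 6.0
```

At the stop, with 12 N. I release, back off and look.

```bash
python3 -m crank '[{"offset":[0,0,-0.005],"twist":[0,0,0]},{"offset":[0,0,-0.012],"twist":[0,0,0]},{"offset":[0,0,-0.02],"twist":[0,0,0]},{"offset":[0,0,-0.05],"twist":[0,0,0]},{"offset":[0.04,0.03,-0.1],"twist":[0,0,0]},{"offset":[0.07,0.08,-0.16],"twist":[0,0,0]},{"offset":[0.07,0.12,-0.19],"twist":[0,0,0]},{"offset":[0.07,0.12,-0.19],"twist":[0,0,0]},{"offset":[0.07,0.12,-0.19],"twist":[0,0,0]},{"offset":[0.07,0.12,-0.19],"twist":[0,0,0]},{"offset":[0.07,0.12,-0.19],"twist":[0,0,0]},{"offset":[0.07,0.12,-0.19],"twist":[0,0,0]},{"offset":[0.07,0.12,-0.19],"twist":[0,0,0]},{"offset":[0.07,0.12,-0.19],"twist":[0,0,0]}]'
python3 - <<'E'
from h import *
doorangle()
cv2.imwrite("pics/h.png",get_image("scene")[:,:,::-1])
E
```

```text
t: 30.5
tool_pos: [0.4134, 0.1669, 0.2688]
tool_rot: [-0.294, -3.128, 0.0]
contact_force: [1.5, 0.3, 0.7]
opening: 0.0001
grip_force: 0.0
scene door 0.87 [0.97 0.  ]
side door 0.7 [0.962 0.   ]
```

View pics/h.png

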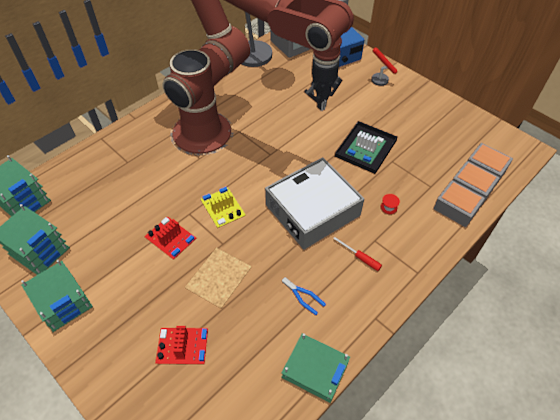

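The door is closed at (313,195), the tested board is in the tray at (366,146), the mat is empty, and the spool, screwdriver and cutters have not moved.

```bash
python3 -c "
from station import *
print(finish_job())"
```

```text
the job is handed in; nothing more can be done
None
```

I finished the job and handed it in at about 31 s: the tested board lies flat in the tray, the waiting board sits squarely on the seat to within about 1 mm, the door is caught shut at angle 0, and the spool, screwdriver and cutters were not touched.

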